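# Bring the tube rotator's empty clip to the top and index it

## Task

The tube rotator has stopped anywhere and its empty clip has to be on top for loading: push the wheel round by its spokes until the empty clip stands at the very top, keeping off the glass tubes. Then press the index plunger at the front fully home into the rim, so that the wheel is locked there, and leave it. Nothing is to be picked up, and the glassware round about stays where it stands.

Things in the scene. Friction and masses are not known exactly. Their poses are not given: they have to be found in the camera images.
- hub (a point): centre of the rotator's spoked wheel (on its axis, mid-thickness of the spokes), 172 mm above the bench. Axes fixed to the leaning stand, not turning with the wheel: z along the wheel's axis out of its front, towards the robot and 45 degrees up; x in the wheel's plane, straight uphill; y level, to the left seen from the front. The hub is 50 mm wide, its front 19 mm in front of this point
- spokes: the wheel's 5 equal straight bare aluminium spokes, 72 degrees apart, 11 mm wide, 8 mm thick, bare from the hub (radius 25) to the rim (inner radius 94, outer 116, 8 mm thick). Origin at the hub; turns with the wheel; x along the spoke of the empty clip, z out of the wheel's front. Between spokes it is open; behind, all is free for 29 mm from the mid-plane, except the 16 mm shaft
- tube_clips: five black spring clips on the rim's edge, one at the end of each spoke, and the glass tubes in four of them: 21 mm thick, 150 mm long with stopper, lying square to the spoke at radius 128 mm, from 10 mm behind to 19 mm in front of the wheel's mid-plane, tips out to radius 160 mm. Origin at the hub, x towards the empty clip; turns with the wheel
- empty_clip (a point): centre of the empty clip (where the axis of its tube would lie), 128 mm from the wheel's axis, 4 mm in front of the mid-plane; it turns with the wheel. Own axes: x outward along the spoke that carries this clip, z along the wheel's axis out of its front
- top_place (a point): fixed point where the centre of the empty clip must come: 128 mm straight uphill of the hub, 4 mm in front of the mid-plane
- wheel (a joint): angle of the wheel, rad: 0 (or any whole turn) with the empty clip at the very top; grows as the wheel turns anticlockwise seen from the front (its top moves left, from the x axis of hub towards its y axis). Turns endlessly both ways with stiff friction (0.11 N m): it stays where it is left and hardly coasts
- plunger_head (a point): middle of the outer face of the index plunger's black mushroom head (27 mm wide), on a steel bracket in front of the lowest part of the rim: 106 mm downhill of the hub and, drawn out, 71 mm in front of the wheel's mid-plane, some 147 mm above the bench. Its z axis is parallel to the wheel's axis; it is pressed along -z, away from the robot and down at 45 degrees
- plunger (a joint): travel of the index plunger, m: 0 out, 0.014 fully home. Some 4 to 12 N press it home (up to 20 N off-centre); 2 N of friction keeps it where it is left. Its 10 mm round-nosed pin enters one of five countersunk bushes in the rim, midway between the spokes, and draws the wheel true from up to about 3.5 degrees off; elsewhere it meets the rim and stops
- rotator: the rotator's white stand, heavy and fixed to the bench: base plate 285 x 180 mm, 22 mm high (165 mm in front of the hub to 120 mm behind it). Origin on the bench straight under the hub; x from front to back, y to the left, z up
- flask: bystander: conical glass flask, 68 mm wide, 127 mm high, origin under its middle
- beaker: bystander: glass beaker, 86 mm wide, 109 mm high, origin under its middle
- volumetric: bystander: long-necked volumetric flask, 88 mm wide, 248 mm high, origin under its middle
- glass_stopper: bystander: large glass stopper, 68 mm wide, 37 mm high, origin under its middle

How it is judged:
By the outcome, as a careful person would: the job done as asked, in the order asked, and still so for the second after the job is handed in, with the robot touching nothing.
It also fails if it takes over 56 s, if anything falls off the work surface, if the arm or the gripper's body presses on something with over 40 N, if the wrist force passes 120 N, or if a joint passes its speed limit or range.

## Robot

A 7-joint arm with a two-finger parallel gripper is mounted at the origin on a cart in front of the work surface, level with it; the furniture and walls round the work are solid. World frame = base frame: x ahead of the robot, y to its left, z up, the work surface at z = 0. Lengths are in m, angles in rad, forces in N, time in s.
With the tool pointing down it reaches from about 0.4 to 0.85 m from the base axis. Payload 10.4 kg.
Tool frame: the origin (TCP) lies on the front face of the gripper's body, between the roots of the fingers; the fingertips stand 73 mm ahead of it and the grasp point (between the pads) lies 54 mm ahead of it; x points along the fingers, y is the direction in which the jaws open and shut, and the axes are right-handed (so a half turn about x gives the same grasp; the last joint's range is limited). The gripper opens to 85 mm and grips with 20 to 120 N. Pads are 22 mm wide; open, the fingers measure 114 mm over their backs; the gripper's body (76 mm by 85 mm) begins 54 mm behind the grasp point. The pads swing forward as they close: fully open they stand 13 mm farther back than shut.
Start: joints at [-0.023, 0.332, -0.065, 1.46, 0.022, 1.35, -0.088], TCP at [0.625, 0, 0.304] pointing down, gripper open.
Joint ranges: [-2.6, 2.6], [-0.5, 2.12], [-1.47, 1.34], [0.16, 2.42], [-1.27, 4.41], [0.06, 2.06], [-2.6, 2.6]. Speed limits (rad/s): [2.22, 2.22, 2.79, 2.79, 3.14, 3.14, 3.14].

## Interface

Orientations are given as a unit quaternion [x, y, z, w].
In Python, from workcell import manip gives the robot as it stands. The module is installed in compiled form; this text tells all that it offers.
- The arm moves only by the tool arm_command, never from a script. Its argument "moves" is a list that holds one entry, the list of rows, each a list of 5 numbers: the closure, from 0 (fully open) to 1 (shut), then the shift along the tool's x, y, z in units of 25 mm (1.0 is 25 mm), then the turn about the tool's x in degrees. A call has 1 to 12 rows; each row shifts and turns the commanded pose from where the row before left it, along the tool's axes as they then stand; what a row does not reach is not made up. A row lasts 1/12 s, in which the tool goes at most 41.7 mm and 7.16 degrees, less where a joint would pass 70% of its speed; a pose out of reach is approached as far as the arm can. A call is refused whole if a number of a shift passes 1 or a number of a turn 7.16, either way. A call with a gripper value outside its range is refused whole. The fingers move at their own pace and stop on an object; "force" is the grip in N (left out, the last holds). Time passes only in rows, so rows that do not move let the fingers close. It gives the time, the measured TCP pose, the force and the opening at its end, in the units of the state.
- manip.get_obs(): the state, without advancing time (a new reading comes with each control period).
- manip.camera(name): name is "scene" or "side" or "wrist"; returns the picture (384x512x3 uint8, red, green, blue); there is no depth.
- manip.camera_info(name): a dict with "vfov" (degrees; the focal length in pixels is half the picture's height over the tangent of half this angle, whatever the lens; pixels are square), "cx", "cy" (the principal point, pixels), "pose" (4x4, takes a point from camera to world coordinates). Camera axes: x right, y down, z forward; pixel columns grow to the right and rows downward; lengths in m; the calibration is good to about 2 mm. A picture is of the moment at which its call begins: read the wrist's pose just before it. camera_info takes no time and is no camera call; for the wrist camera it gives the pose at the moment of the call.
- manip.hand_in(): hands the job in, once; it reports no verdict.
Trained networks look in the newest picture that a camera, given by its name, has taken for a name from the list of things; names that differ only in an ending like _2 or _b are one class to them, and where a whole thing is asked for, a point or a joint stands for the part that bears it (a point fixed in the world has none). Each returns a list of dicts, best first, with "confidence" (0 to 1); they miss things now and then, are a little off and sometimes report something else, mostly with a low value. They report only what shows in the picture. A call takes as long as a camera call.
- manip.regions_of(query, camera): "mask" (384x512 bool, what is visible of it) and "rect" ([left, top, right, bottom] in pixels, round what is visible of it).
- manip.pinpoint(query, camera): "pixel" ([row, column] in pixels: a listed point, or the origin of a listed thing).
The state is a dict: "clock": time; "joint_pos": joint angles; "joint_velocities": joint speeds; "tau": joint torques, N m; "position": TCP position; "ee_rot": TCP orientation; "ft_force": force on the tool from outside, world axes, zero at the start; "torque": the same for the moment, N m; "grip_width": opening from 0.0 (shut) to 1.0 (fully open).
Only numpy, scipy, OpenCV 4.12 (cv2) and the standard library are available. Lean on these libraries where they do the work, as an engineer would, in place of code of your own. Each camera call takes 0.05 s, during which the arm holds its last target.

## Working session

There is one attempt and no reset: what is moved stays moved. The work goes in short steps, Python scripts to look and compute and a tool call to move; the robot and the scene stay as the last step left them, time stands still between calls to the robot, and variables do not carry over. Pictures are saved under pics/ and viewed, and the job is handed in when it is done.

Besides the shell and the picture viewer there is one more tool, called after "Request:" in YAML: its name, and indented under it one key for each argument. arm_command: Moves the arm, as the interface text tells. Its arguments: {"type":"object","properties":{"moves":{"type":"array","items":{"type":"array","items":{"type":"array","items":{"type":"number"}}}},"force":{"type":"number"}},"required":["moves"]}

```bash
ls; mkdir -p pics
python3 - <<'E'
from workcell import manip
import cv2, numpy as np
print(manip.get_obs())
for c in ["scene","side","wrist"]:
    im=manip.camera(c); cv2.imwrite(f"pics/{c}0.png",cv2.cvtColor(im,cv2.COLOR_RGB2BGR))
    i=manip.camera_info(c); print(c,i['vfov'],i['cx'],i['cy'],np.round(i['pose'],4).tolist())
    for q in ["hub","empty_clip","plunger_head","rotator","top_place"]:
        try:
            print(q,[(np.round(d['pixel'],1).tolist(),round(d['confidence'],2)) for d in manip.pinpoint(q,c)][:3])
        except Exception as e: print(q,e)
E
```

```text
pics
{'clock': 0.0, 'joint_pos': array([-0.02263457,  0.33288317, -0.06471038,  1.46096549,  0.02157912,
        1.34990364, -0.08850823]), 'joint_velocities': array([-0.0013275 , -0.00079989,  0.00015971,  0.00149521,  0.00080449,
       -0.00137968, -0.00099866]), 'tau': array([ 4.98105128e-04, -6.25449800e+01,  4.97091911e-02, -3.91610491e+01,
        1.63588714e-02,  9.83294769e-03, -6.01235030e-06]), 'position': array([6.24717050e-01, 3.17768713e-05, 3.03097285e-01]), 'ee_rot': array([ 0.4996092 ,  0.50036791, -0.500364  ,  0.49965835]), 'ft_force': array([-0.26547402,  0.74010818, -0.3735104 ]), 'torque': array([-0.01930467,  0.01211226,  0.00089846]), 'grip_width': 0.9968626276716365}
scene 42.277810859475785 249.1198277555504 196.05345956213216 [[-0.6459, -0.5223, 0.5568, -0.4145], [-0.7634, 0.4341, -0.4783, 0.8367], [0.0081, -0.734, -0.6791, 1.3427], [0.0, 0.0, 0.0, 1.0]]
hub [([185.3, 242.1], 0.75), ([309.9, 212.6], 0.73)]
empty_clip [([164.5, 261.6], 0.59)]
plunger_head []
rotator [([219.4, 239.5], 0.59)]
top_place []
side 52.25704725787951 251.83600364783607 187.051995677858 [[1.0, -0.005, -0.007, 0.5451], [0.0039, -0.4624, 0.8867, -1.0614], [-0.0077, -0.8867, -0.4624, 0.6996], [0.0, 0.0, 0.0, 1.0]]
hub [([179.3, 273.8], 0.78)]
empty_clip [([185.3, 240.9], 0.67), ([200.5, 287.4], 0.58)]
plunger_head [([190.3, 236.7], 0.54)]
rotator [([226.7, 275.8], 0.61)]
top_place []
wrist 61.35309144479355 256.0693082560465 192.92260535010377 [[1.0, 0.0002, -0.0, 0.6243], [0.0002, -0.952, -0.306, 0.0793], [-0.0001, 0.306, -0.952, 0.3735], [0.0, 0.0, 0.0, 1.0]]
hub []
empty_clip [([356.1, 275.4], 0.94)]
plunger_head [([242.0, 85.0], 0.63)]
rotator [([156.7, 246.6], 0.88), ([357.4, 274.8], 0.29)]
top_place []
```

View pics/scene0.png

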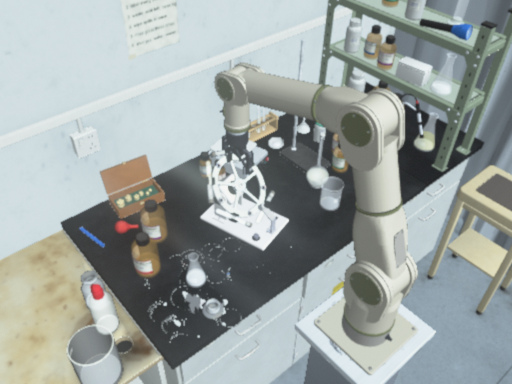

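View pics/side0.png

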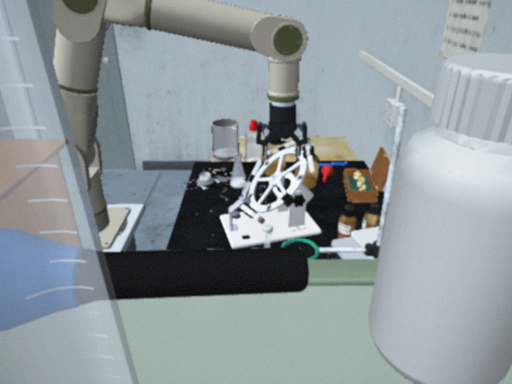

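View pics/wrist0.png

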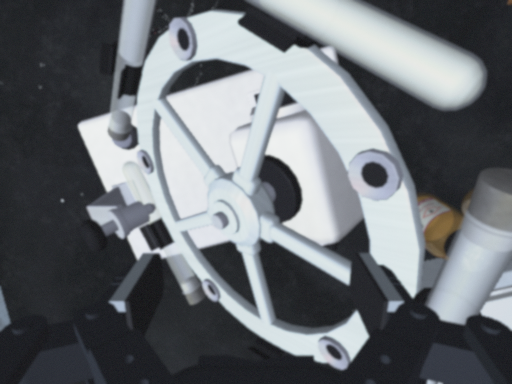

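```bash
cat > h.py <<'E'
import numpy as np, cv2
from scipy.optimize import least_squares
from scipy.spatial.transform import Rotation as R
def proj(info,P):
    T=np.linalg.inv(np.array(info['pose'])); P=np.atleast_2d(P)
    c=P@T[:3,:3].T+T[:3,3]; f=192/np.tan(np.radians(info['vfov'])/2)
    return np.c_[c[:,0]/c[:,2]*f+info['cx'], c[:,1]/c[:,2]*f+info['cy']]  # col,row
def frame(yaw):
    s=np.sqrt(.5); A=np.array([[s,0,-s],[0,1,0],[s,0,s]])  # columns x,y,z
    return R.from_euler('z',yaw).as_matrix()@A
def wp(hub,yaw,th,r,ang,z):  # ang relative to empty spoke, array
    a=np.asarray(ang)+th
    L=np.c_[r*np.cos(a),r*np.sin(a),np.full(np.shape(a),z)]
    return hub+L@frame(yaw).T
E
python3 - <<'E'
from h import *
from workcell import manip
info=manip.camera_info("wrist")
px=np.array([[183,38],[375,174],[333,352],[211,290],[145,160]],float)  # going ccw? 
best=[]
ks=np.radians(36+72*np.arange(5))
def model(p,perm):
    hub=np.array([p[0],p[1],.172])
    P=wp(hub,p[2],p[3],.106,ks[perm],.004)
    H=wp(hub,p[2],p[3],0,[0],.019)
    return proj(info,np.r_[P,H])
obs=np.r_[px,[[219,218]]]
for d in (1,-1):
  perm=(d*np.arange(5))%5
  for th in np.arange(0,6.28,.4):
    r=least_squares(lambda p:(model(p,perm)-obs).ravel(),[.6,.05,0,th],loss='soft_l1',f_scale=3)
    best.append((r.cost,d,r.x))
best.sort(key=lambda b:b[0])
for b in best[:4]: print(b)
b=best[0]; perm=(b[1]*np.arange(5))%5
print(np.round(model(b[2],perm)-obs,1))
E
```

```text
(np.float64(14.445446211114607), -1, array([0.61161   , 0.0033115 , 0.27316788, 0.87459799]))
(np.float64(14.445446211114609), -1, array([6.11609999e-01, 3.31149672e-03, 2.73167877e-01, 7.15778330e+00]))
(np.float64(14.445446211114625), -1, array([0.61161   , 0.0033115 , 0.27316788, 0.87459799]))
(np.float64(14.445446211114657), -1, array([0.61161   , 0.0033115 , 0.27316788, 0.87459799]))
[[ 1.4 -0.1]
 [-0.1 -0.5]
 [ 0.3 -1. ]
 [ 0.1 -1.5]
 [ 0.8  0.5]
 [-3.7  4. ]]
```

Run:
```python
from h import *
from workcell import manip
hub=np.array([.6116,.0033,.172]);yaw=.2732
im=cv2.cvtColor(manip.camera("wrist"),cv2.COLOR_RGB2BGR); info=manip.camera_info("wrist")
for k in range(5):
    th=.8746+k*2*np.pi/5
    p=proj(info,wp(hub,yaw,th,.128,[0],.004))[0]; print(k,np.round((th+np.pi)%(2*np.pi)-np.pi,3),p)
    cv2.circle(im,tuple(int(v) for v in p),4,(0,0,255),-1); cv2.putText(im,str(k),tuple(int(v) for v in p),0,.7,(0,255,0),2)
P=wp(hub,yaw,0,np.array([-.106]),[0],.071); print("plunger",P,proj(info,P)); print(proj(info,hub+.019*frame(yaw)[:,2]))
print(frame(yaw))
cv2.imwrite("pics/w1.png",im)
im=cv2.cvtColor(manip.camera("scene"),cv2.COLOR_RGB2BGR)
i2=manip.camera_info("scene")
for k in range(5):
    p=proj(i2,wp(hub,yaw,.8746+k*2*np.pi/5,.128,[0],.004))[0]; cv2.circle(im,tuple(int(v) for v in p),2,(0,0,255),-1); cv2.putText(im,str(k),tuple(int(v) for v in p),0,.5,(0,255,0),1)
for q in [P[0]]:
    p=proj(i2,q)[0]; cv2.circle(im,tuple(int(v) for v in p),2,(255,0,0),-1)
cv2.imwrite("pics/s1.png",cv2.resize(im[110:270,140:360],None,fx=3.4,fy=3.4,interpolation=cv2.INTER_CUBIC))
for c in ["wrist","scene"]:
  for q in ["flask","beaker","volumetric","glass_stopper"]:
    for d in manip.pinpoint(q,c)[:1]:
        i=manip.camera_info(c); f=192/np.tan(np.radians(i['vfov'])/2)
        r,cc=d['pixel']; v=np.array(i['pose'])[:3,:3]@[(cc-i['cx'])/f,(r-i['cy'])/f,1]; o=np.array(i['pose'])[:3,3]
        print(c,q,d['pixel'],round(d['confidence'],2),np.round(o-v*o[2]/v[2],3))
print(manip.get_obs()['clock'])
```

```text
0 0.875 [292.78646614  -3.11526455]
1 2.131 [128.32361423  67.27811348]
2 -2.895 [161.33900982 230.8220775 ]
3 -1.639 [272.64356859 355.7828211 ]
4 -0.382 [437.52142982 332.35468324]
plunger [[ 0.4910839  -0.03046937  0.14725126]] [[ 82.91219869 238.79381572]]
[[215.32530663 222.02539063]]
[[ 0.6808819  -0.26981413 -0.6808819 ]
 [ 0.1907874   0.96291242 -0.1907874 ]
 [ 0.70710678  0.          0.70710678]]
scene flask [280.7, 194.7] 0.72 [0.484 0.302 0.   ]
scene beaker [207.2, 329.8] 0.8 [ 0.437 -0.31   0.   ]
scene volumetric [185.7, 316.2] 0.84 [ 0.559 -0.36   0.   ]
scene glass_stopper [308.8, 213.3] 0.53 [0.355 0.322 0.   ]
1.4
```

View pics/w1.png

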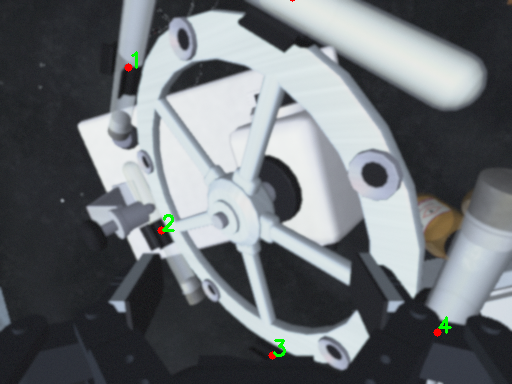

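View pics/s1.png

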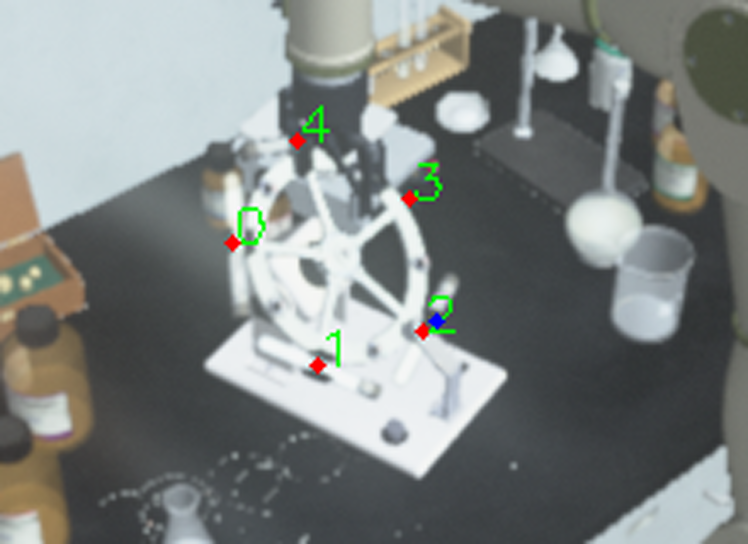

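Run:
```python
from h import *
from workcell import manip
hub=np.array([.6116,.0033,.172]);yaw=.2732;th=.8746
F=frame(yaw); Z=R.from_euler('z',yaw).as_matrix()
def draw(c,img):
    info=manip.camera_info(c); im=cv2.cvtColor(img,cv2.COLOR_RGB2BGR)
    im=cv2.resize(im,None,fx=4,fy=4,interpolation=cv2.INTER_CUBIC)
    def pl(P,col,cl=True):
        p=(proj(info,P)*4+2).astype(int); cv2.polylines(im,[p.reshape(-1,1,2)],cl,col,1)
    pl(np.array([hub[0],hub[1],0])+np.array([[-.165,.09,.022],[.12,.09,.022],[.12,-.09,.022],[-.165,-.09,.022]])@Z.T,(0,0,255))
    a=np.linspace(0,2*np.pi,60)
    pl(wp(hub,yaw,0,.094,a,.004),(0,255,0)); pl(wp(hub,yaw,0,.116,a,.004),(0,255,0)); pl(wp(hub,yaw,0,.025,a,.019),(0,255,0))
    h=hub+F@np.array([-.106,0,0]);
    pl(h+np.c_[.0135*np.cos(a),.0135*np.sin(a),0*a+.071]@F.T,(255,0,0))
    for k in range(5):
        b=th+k*2*np.pi/5
        ar=np.array([np.cos(b),np.sin(b),0]);t=np.array([-np.sin(b),np.cos(b),0]);z=np.array([0,0,.0045])
        pl(hub+(np.array([ar*.128+z+t*.085,ar*.128+z-t*.085]))@F.T,(255,0,255),False)
    return im
im=draw("scene",manip.camera("scene")); cv2.imwrite("pics/s2.png",im[130*4:270*4,180*4:310*4])
im=draw("side",manip.camera("side")); cv2.imwrite("pics/d2.png",im[120*4:260*4,200*4:340*4])
im=draw("wrist",manip.camera("wrist")); cv2.imwrite("pics/w2.png",im[::3,::3])
print(manip.get_obs()['clock'])
```

```text
1.55
```

View pics/s2.png

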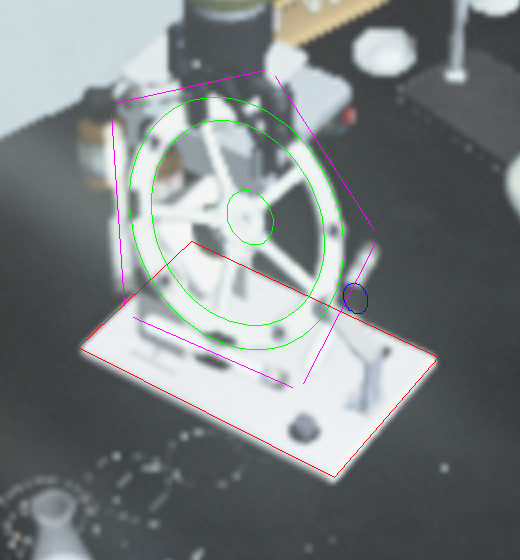

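View pics/d2.png

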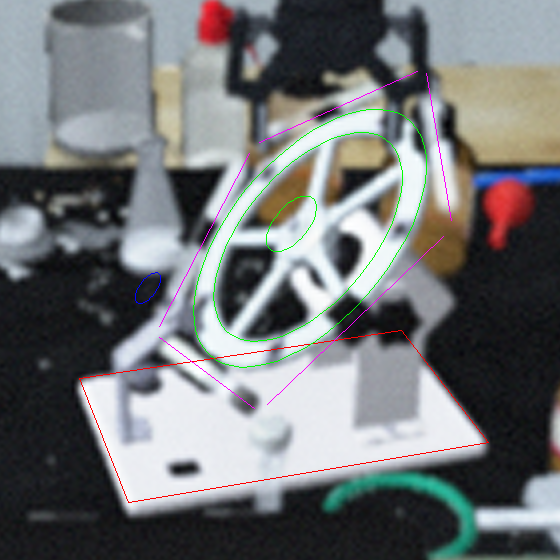

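View pics/w2.png

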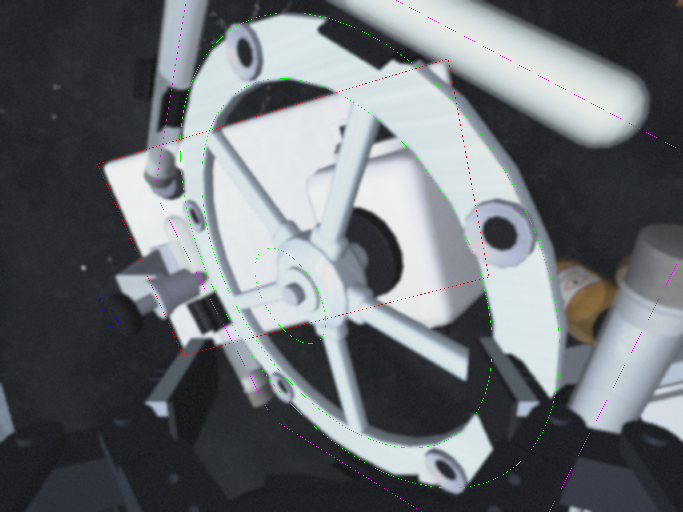

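Request:
arm_command:
  moves:
    - [[0, -1, 0, 0, 0], [0, -1, 0, 0, 0], [0, -1, 0, 0, -3], [1, 0, 0, 0, -7], [1, 0, 0, 0, -7], [1, 0, 0, 0, -7], [1, 0, 0, 0, -7], [1, 0, 0, 0, -7], [1, 0, 0, 0, -7], [1, 0, 0, 0, -7], [1, 0, 0, 0, -7], [1, 0, 0, 0, -7]]
  force: 40

```text
clock: 2.55
position: [0.625, -0.0, 0.3789]
ee_rot: [0.145, 0.692, -0.145, 0.692]
ft_force: [-0.2, 0.2, -0.7]
grip_width: 0.002
```

Request:
arm_command:
  moves:
    - [[1, 0, 0, 0, -7], [1, 0, 0, 0, -7], [1, 0, 0, 0, -7], [1, 0, 0, 0, -7], [1, 0, 0, 0, -7], [1, 0, 0, 0, -4.7], [1, 0, 0, 0, 0], [1, 0, 0, 0, 0]]

```text
clock: 3.22
position: [0.625, -0.0001, 0.3789]
ee_rot: [-0.096, 0.701, 0.096, 0.701]
ft_force: [-0.0, -0.4, -0.1]
grip_width: 0.001
```

```bash
cat > look.py <<'E'
from h import *
from workcell import manip
import sys
def overlay(c,hub,yaw,th,name,full=True):
    info=manip.camera_info(c); img=manip.camera(c); im=cv2.cvtColor(img,cv2.COLOR_RGB2BGR)
    S=1.5
    im=cv2.resize(im,None,fx=S,fy=S,interpolation=cv2.INTER_CUBIC); F=frame(yaw)
    def pl(P,col,cl=True):
        p=(proj(info,P)*S).astype(int); cv2.polylines(im,[p.reshape(-1,1,2)],cl,col,1)
    if full:
        a=np.linspace(0,2*np.pi,60)
        pl(wp(hub,yaw,0,.094,a,.004),(0,255,0)); pl(wp(hub,yaw,0,.116,a,.004),(0,255,0)); pl(wp(hub,yaw,0,.025,a,.019),(0,255,0))
        h=hub+F@np.array([-.106,0,0]); pl(h+np.c_[.0135*np.cos(a),.0135*np.sin(a),0*a+.071]@F.T,(255,0,0))
        for k in range(5):
            b=th+k*2*np.pi/5
            e=np.array([np.cos(b),np.sin(b),0]);z=np.array([0,0,.004])
            pl(hub+np.array([e*.025+z,e*.094+z])@F.T,(0,0,255) if k==0 else (255,0,255),False)
    cv2.imwrite(f"pics/{name}.png",im)
    return img,info
E
python3 - <<'E'
from look import *
o=manip.get_obs(); print(o['clock'],o['position'],R.from_quat(o['ee_rot']).as_matrix().round(3),o['joint_pos'].round(2),o['grip_width'],o['ft_force'])
hub=np.array([.6116,.0033,.172])
overlay("wrist",hub,.2732,-1.639,"w3")
for q in ["hub","empty_clip","plunger_head","rotator"]:
    print(q,[(np.round(d['pixel'],1).tolist(),round(d['confidence'],2)) for d in manip.pinpoint(q,"wrist")][:3])
E
```

```text
3.2167 [ 6.25015468e-01 -9.08276351e-05  3.78917424e-01] [[ 0.    -0.268  0.963]
 [ 0.     0.963  0.268]
 [-1.     0.     0.   ]] [ 0.15  0.32 -0.29  1.33  0.09  1.51  1.71] 0.0006462231261665847 [-0.0487443  -0.40980412 -0.10934358]
hub []
empty_clip [([160.4, 118.9], 0.56)]
plunger_head [([17.2, 261.8], 0.83)]
rotator [([140.9, 259.7], 0.59)]
```

View pics/w3.png

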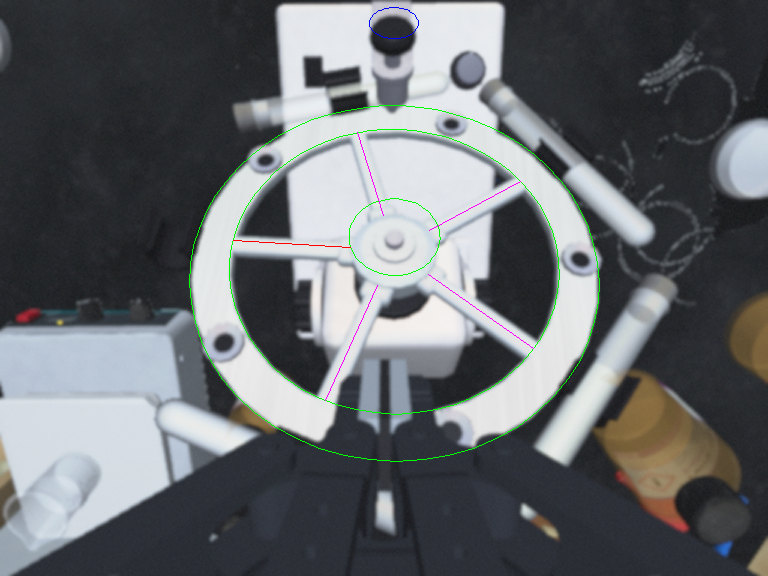

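```bash
cat > fit.py <<'E'
from look import *
ks=np.radians(36+72*np.arange(5))
def fit(info,px,hub0=[.6116,.0033],yaw0=.2732,th0=-1.639,fixed=False):
    px=np.array(px,float)
    def mod(p):
        return proj(info,wp(np.array([p[0],p[1],.172]),p[2],p[3],.106,ks,.004))
    def res(p):
        if fixed: p=[*hub0,yaw0,p[0]]
        m=mod(p); d=np.linalg.norm(m[None]-px[:,None],axis=2); j=d.argmin(1)
        return (m[j]-px).ravel()
    r=least_squares(res,[th0] if fixed else [*hub0,yaw0,th0],loss='soft_l1',f_scale=2)
    return r.x,np.round(res(r.x),1)
E
python3 - <<'E'
from fit import *
info=manip.camera_info("wrist")
px=np.array([[452,125],[265,160],[226,343],[580,259]])/1.5
x,r=fit(info,px); print(x,r)
x2,_=fit(info,px,fixed=True); print(x2)
overlay("wrist",np.array([x[0],x[1],.172]),x[2],x[3],"w4")
E
```

```text
[ 0.6113703   0.00417109  0.26145317 -1.6186167 ] [-0.7 -0.4  0.5 -0.1 -0.   0.1  0.1  0.3]
[-1.63207525]
```

View pics/w4.png

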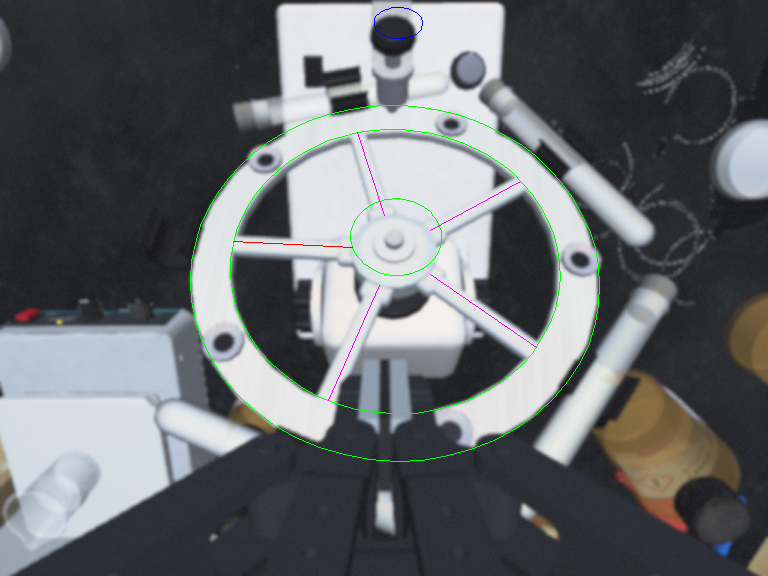

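```bash
cat > plan.py <<'E'
from fit import *
hub=np.array([.6114,.0038,.172]); yaw=.271; F=frame(yaw)
def tcp(u,v,d): return hub+F@np.array([u,v,0])/1e3+np.array([0,0,(73-d)/1e3])
def peg(phi,s,gap=0,a=15.5,b=9):
    e=np.array([np.cos(phi),np.sin(phi)]);n=np.array([-e[1],e[0]])
    return s*e-(5.5+a*abs(np.sin(phi))+b*abs(np.cos(phi))+gap)*n
def rows(pts,T0):  # world tcp pts -> tool shifts/25mm
    p=T0['position'];Rm=R.from_quat(T0['ee_rot']).as_matrix()
    for q in pts:
        d=Rm.T@(q-p)*1000; print((d/25).round(2).tolist(), "->",q.round(4)); p=q
E
python3 - <<'E'
from plan import *
o=manip.get_obs()
p0=peg(-1.632,60,8); print(p0)
pts=[tcp(*p0,-50),tcp(*p0,12)]
rows(pts,o)
phis=np.radians(np.linspace(-93.5,0,13)); ss=np.linspace(60,44,13); ds=np.linspace(12,9,13)
print("push")
pp=[tcp(*peg(f,s),d) for f,s,d in zip(phis,ss,ds)]
rows([pts[-1]]+pp,dict(position=pts[-1],ee_rot=o['ee_rot']))
E
```

```text
[-33.13612102 -58.08196394]
[4.3, -2.03, -1.43] -> [ 0.6044 -0.0584  0.2716]
[2.48, 0.0, -0.0] -> [ 0.6044 -0.0584  0.2096]
push
[0.0, 0.0, 0.0] -> [ 0.6044 -0.0584  0.2096]
[-0.23, -0.02, 0.23] -> [ 0.6099 -0.0574  0.2152]
[-0.24, -0.06, 0.23] -> [ 0.6158 -0.0574  0.2211]
[-0.21, -0.03, 0.2] -> [ 0.6208 -0.0567  0.2264]
[-0.22, 0.01, 0.21] -> [ 0.6258 -0.055   0.2318]
[-0.22, 0.05, 0.21] -> [ 0.6304 -0.0524  0.2373]
[-0.22, 0.09, 0.21] -> [ 0.6348 -0.0488  0.2427]
[-0.21, 0.13, 0.2] -> [ 0.6386 -0.0443  0.2479]
[-0.19, 0.18, 0.18] -> [ 0.6419 -0.0387  0.2527]
[-0.17, 0.22, 0.16] -> [ 0.6444 -0.0324  0.2571]
[-0.15, 0.25, 0.14] -> [ 0.646  -0.0253  0.2608]
[-0.12, 0.28, 0.11] -> [ 0.6468 -0.0177  0.2638]
[-0.08, 0.31, 0.08] -> [ 0.6465 -0.0098  0.2659]
[-0.05, 0.32, 0.04] -> [ 0.6453 -0.0018  0.2671]
```

Request:
arm_command:
  moves:
    - [[1, 0, -0.7, -0.5, 0], [1, 0, -0.7, -0.5, 0], [1, 0, -0.63, -0.43, 0], [1, 1, 0, 0, 0], [1, 1, 0, 0, 0], [1, 1, 0, 0, 0], [1, 1, 0, 0, 0], [1, 0.3, 0, 0, 0], [1, 0, 0, 0, 0]]

```text
clock: 4.27
position: [0.6035, -0.0585, 0.2695]
ee_rot: [-0.096, 0.702, 0.097, 0.699]
ft_force: [0.2, -0.6, 1.2]
grip_width: 0.002
```

Run:
```python
from plan import *
o=manip.get_obs(); print(o['clock'],o['position'],o['ft_force'])
overlay("wrist",hub,yaw,-1.632,"w5")
im=manip.camera("scene"); cv2.imwrite("pics/s5.png",cv2.resize(cv2.cvtColor(im,cv2.COLOR_RGB2BGR)[130:270,180:320],None,fx=4,fy=4,interpolation=cv2.INTER_CUBIC))
rows([tcp(*peg(-1.632,60,8),12)],o)
```

```text
4.2667 [ 0.60348806 -0.05852011  0.26948366] [ 0.23449828 -0.58336979  1.15920654]
[2.4, -0.01, 0.04] -> [ 0.6044 -0.0584  0.2096]
```

View pics/w5.png

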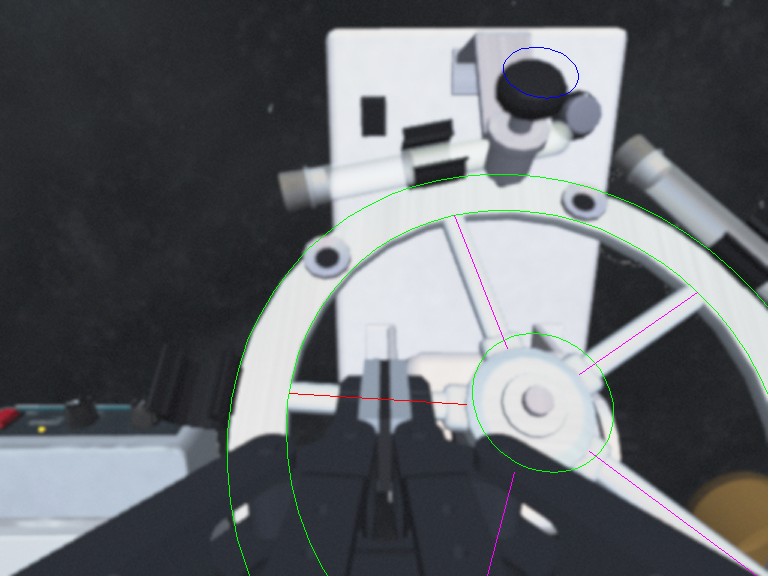

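View pics/s5.png

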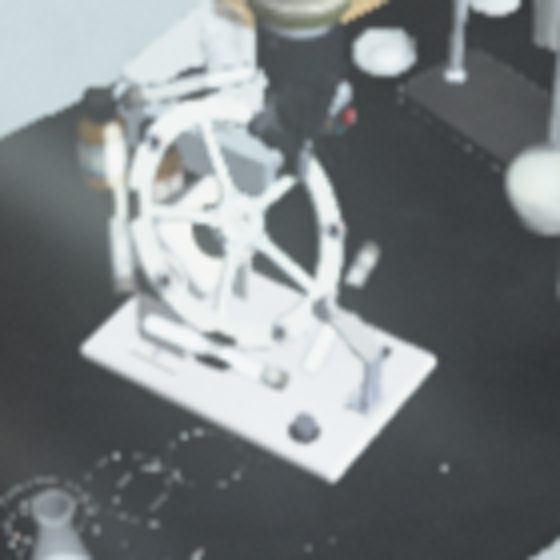

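Request:
arm_command:
  moves:
    - [[1, 0.6, 0, 0.04, 0], [1, 0.6, 0, 0, 0], [1, 0.6, 0, 0, 0], [1, 0.6, 0, 0, 0], [1, 0, 0, 0, 0]]

```text
clock: 4.78
position: [0.605, -0.0582, 0.2105]
ee_rot: [-0.096, 0.701, 0.097, 0.7]
ft_force: [0.4, -0.2, -1.2]
grip_width: -0.002
```

Run:
```python
from plan import *
o=manip.get_obs(); print(o['clock'],o['position'],o['ft_force'])
overlay("wrist",hub,yaw,-1.632,"w6")
```

```text
4.7833 [ 0.60498597 -0.05823099  0.21050355] [ 0.38627517 -0.15015864 -1.23593456]
```

View pics/w6.png

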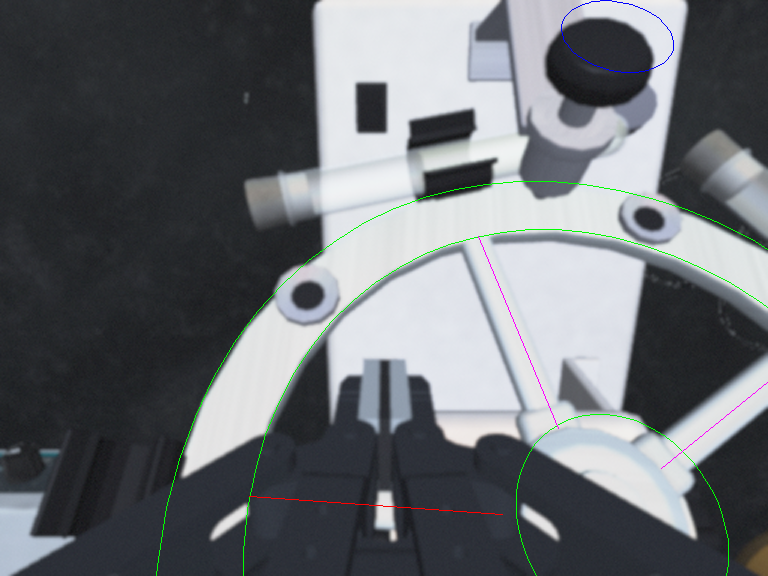

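Request:
arm_command:
  moves:
    - [[1, -0.23, -0.02, 0.23, 0], [1, -0.12, -0.03, 0.12, 0], [1, -0.12, -0.03, 0.11, 0], [1, -0.1, -0.02, 0.1, 0], [1, -0.11, -0.01, 0.1, 0], [1, -0.11, 0, 0.1, 0], [1, -0.11, 0.01, 0.11, 0], [1, -0.11, 0.02, 0.1, 0], [1, -0.11, 0.03, 0.11, 0], [1, -0.11, 0.04, 0.1, 0], [1, -0.11, 0.05, 0.11, 0], [1, 0, 0, 0, 0]]

```text
clock: 5.83
position: [0.637, -0.048, 0.246]
ee_rot: [-0.097, 0.7, 0.097, 0.701]
ft_force: [-1.5, -0.8, 0.0]
grip_width: 0.001
```

Run:
```python
from plan import *
o=manip.get_obs(); print(o['clock'],o['position'],o['ft_force'])
overlay("wrist",hub,yaw,np.radians(-54),"w7")
```

```text
5.8333 [ 0.63704633 -0.04803807  0.24596131] [-1.54161383 -0.82532722  0.03884839]
```

View pics/w7.png

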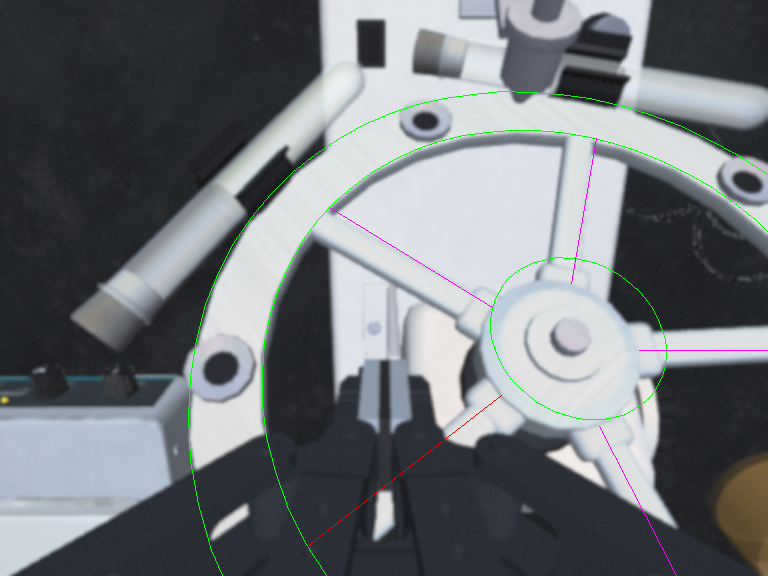

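Run:
```python
from plan import *
i=manip.camera_info("wrist")
px=np.array([[426,121],[222,367],[748,181]])/1.5
x,r=fit(i,px,hub[:2],yaw,np.radians(-52),fixed=True); print(np.degrees(x),r)
x,r=fit(i,px,hub[:2],yaw,np.radians(-52)); print(x,np.degrees(x[3]),r)
o=manip.get_obs()
phis=np.radians(np.linspace(-93.5,0,13)); ss=np.linspace(60,44,13); ds=np.linspace(12,9,13)
rows([tcp(*peg(f,s),d) for f,s,d in zip(phis,ss,ds)][6:],o)
```

```text
[-50.57875154] [ 0.7  0.2  1.2  1.1 -0.3  1.4]
[ 0.61125337  0.00282529  0.28716255 -0.89879811] -51.497338417414966 [-0.1 -0.2 -0.   0.1  0.1  0.1]
[-0.08, 0.14, 0.11] -> [ 0.6386 -0.0443  0.2479]
[-0.19, 0.18, 0.19] -> [ 0.6419 -0.0387  0.2527]
[-0.17, 0.22, 0.17] -> [ 0.6444 -0.0324  0.2571]
[-0.15, 0.25, 0.14] -> [ 0.646  -0.0253  0.2608]
[-0.12, 0.28, 0.11] -> [ 0.6468 -0.0177  0.2638]
[-0.08, 0.31, 0.08] -> [ 0.6465 -0.0098  0.2659]
[-0.05, 0.32, 0.04] -> [ 0.6453 -0.0018  0.2671]
```

Request:
arm_command:
  moves:
    - [[1, -0.08, 0.14, 0.11, 0], [1, -0.1, 0.09, 0.1, 0], [1, -0.09, 0.09, 0.09, 0], [1, -0.09, 0.11, 0.09, 0], [1, -0.08, 0.11, 0.08, 0], [1, -0.08, 0.12, 0.07, 0], [1, -0.07, 0.13, 0.07, 0], [1, -0.06, 0.14, 0.06, 0], [1, -0.06, 0.14, 0.05, 0], [1, -0.04, 0.15, 0.04, 0], [1, 0, 0, 0, 0]]

```text
clock: 6.8
position: [0.6465, -0.0122, 0.2644]
ee_rot: [-0.097, 0.7, 0.098, 0.701]
ft_force: [-0.4, 0.9, -0.4]
grip_width: -0.001
```

Run:
```python
from plan import *
o=manip.get_obs(); print(o['clock'],o['position'],o['ft_force'])
overlay("wrist",hub,yaw,np.radians(-8),"w8")
```

```text
6.8 [ 0.64651291 -0.01224355  0.26435177] [-0.42509342  0.87080041 -0.35379644]
```

View pics/w8.png

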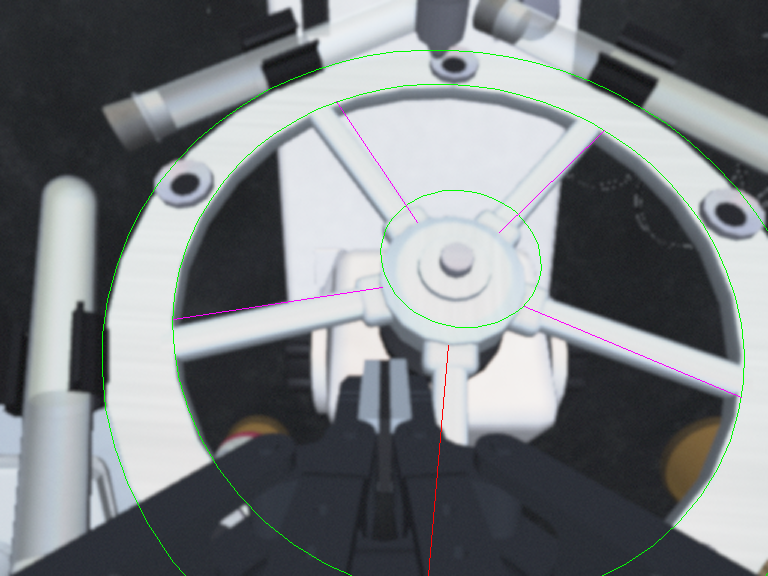

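Run:
```python
from plan import *
i=manip.camera_info("wrist")
px=np.array([[454,66],[185,184],[732,213]])/1.5
x,r=fit(i,px,hub[:2],yaw,np.radians(-4),fixed=True); print(np.degrees(x),r)
x,r=fit(i,px,hub[:2],yaw,np.radians(-4)); print(x,np.degrees(x[3]),r)
for q in ["empty_clip","plunger_head","hub"]:
  print(q,[(np.round(d['pixel'],1).tolist(),round(d['confidence'],2)) for d in manip.pinpoint(q,"wrist")][:3])
```

```text
[-3.49925968] [ 0.  -0.4  1.1  0.6 -1.4  0.8]
[ 0.61177566  0.00140095  0.31076043 -0.11064883] -6.339710922379877 [-0.3 -1.   0.5  0.3 -0.3  0.4]
empty_clip []
plunger_head []
hub []
```

Request:
arm_command:
  moves:
    - [[1, 0, -0.3, 0, 0], [1, -0.5, 0, 0, 0], [1, -1, 0, 0, 0], [1, -1, 0, -0.5, 0], [1, -1, 0, -1, 0], [1, -1, 0, -1, 0], [1, -0.5, 0, -0.5, 0], [1, 0, 0, 0, 0], [1, 0, 0, 0, 0]]

```text
clock: 7.75
position: [0.576, -0.0421, 0.3904]
ee_rot: [-0.096, 0.699, 0.096, 0.702]
ft_force: [-0.0, -0.0, -1.0]
grip_width: -0.005
```

Run:
```python
from plan import *
import json
o=manip.get_obs(); print(o['clock'],o['position'],o['ft_force'],np.abs(o['joint_velocities']).max())
img,i=overlay("wrist",hub,yaw,np.radians(-5),"w9",full=False)
np.save("w9.npy",img); json.dump({k:np.array(v).tolist() for k,v in i.items()},open("w9.json","w"))
for q in ["empty_clip","plunger_head","hub","rotator"]:
  print(q,[(np.round(d['pixel'],1).tolist(),round(d['confidence'],2)) for d in manip.pinpoint(q,"wrist")][:3])
```

```text
7.75 [ 0.57599901 -0.04206008  0.39043135] [-0.02728574 -0.02883162 -1.04274168] 0.048572711187283055
empty_clip []
plunger_head [([87.0, 290.1], 0.63)]
hub []
rotator [([179.2, 279.4], 0.66)]
```

View pics/w9.png

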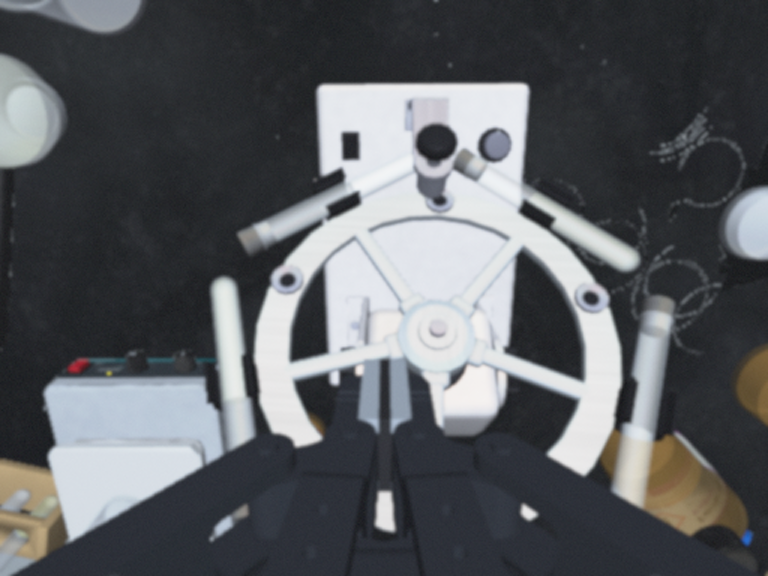

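```bash
cat > jf.py <<'E'
from plan import *
import json
ks=np.radians(36+72*np.arange(5))
def jfit(info,bush,corners,head=None,th0=0.,shaft=None,zf=.004):
    bush=np.array(bush)/1.5; corners=np.array(corners)/1.5
    def mods(p):
        h=np.array([p[0],p[1],.172]); m=proj(info,wp(h,p[2],p[3],.106,ks,zf))
        Z=R.from_euler('z',p[2]).as_matrix()
        c=proj(info,np.array([p[0],p[1],0])+np.array([[-.165,-.09,.022],[-.165,.09,.022]])@Z.T)
        hd=proj(info,h+frame(p[2])@np.array([-.106,0,.071]))
        sh=proj(info,h+frame(p[2])@np.array([0,0,p[4]]))
        return m,c,hd,sh
    def res(p):
        m,c,hd,sh=mods(p); j=np.linalg.norm(m[None]-bush[:,None],axis=2).argmin(1)
        r=[(m[j]-bush).ravel(),(c-corners).ravel()*.7]
        if head is not None: r.append((hd-np.array(head)/1.5).ravel()*.7)
        if shaft is not None: r.append((sh-np.array(shaft)/1.5).ravel())
        return np.concatenate(r)
    r=least_squares(res,[*hub[:2],yaw,th0,.019],loss='soft_l1',f_scale=1.5)
    return r.x,res(r.x).round(1)
E
python3 - <<'E'
from jf import *
i=json.load(open("w9.json")); i['pose']=np.array(i['pose'])
b=[[440,201],[287,279],[592,297]];c=[[318,85],[528,85]]
for kw in [{},dict(head=[436,138]),dict(head=[436,138],shaft=[438,327])]:
    x,r=jfit(i,b,c,th0=-.08,**kw); print(x.round(4),np.degrees(x[3]).round(2),r)
E
python3 -c "
import numpy as np,cv2
im=np.load('w9.npy')[40:235,160:430,::-1]
cv2.imwrite('pics/w9z.png',cv2.resize(im,None,fx=2.9,fy=2.9,interpolation=cv2.INTER_CUBIC))"
```

```text
[ 0.6117  0.0037  0.2798 -0.0741  0.019 ] -4.25 [-0.1 -0.3  0.8  0.8 -0.7  0.9 -1.3 -1.   1.6 -1.7]
[ 0.6121  0.0037  0.2827 -0.0776  0.019 ] -4.45 [-0.1  0.1  0.7  1.2 -0.8  1.3 -1.7 -0.6  1.2 -1.6  0.3 -2.1]
[ 0.6121  0.0035  0.2823 -0.0785  0.0179] -4.5 [-0.2  0.1  0.6  1.  -0.9  1.4 -1.7 -0.6  1.2 -1.6  0.3 -2.1  0.2  0.1]
```

View pics/w9z.png

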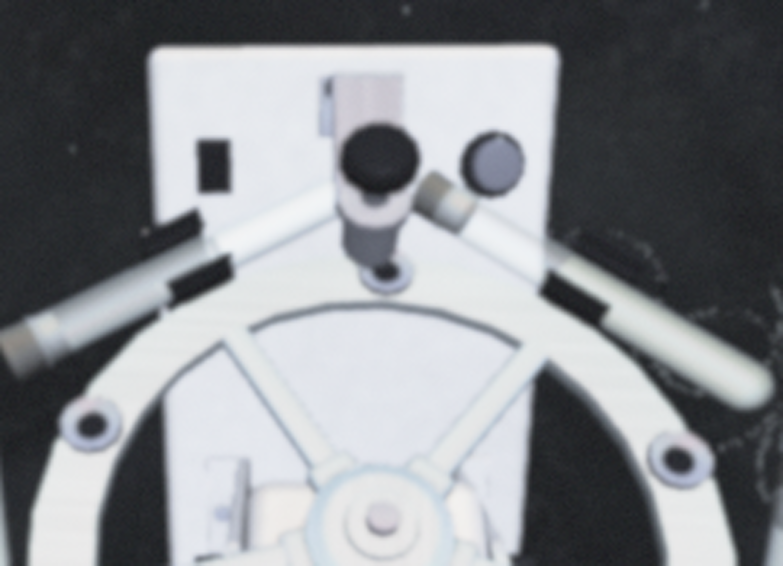

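Run:
```python
from plan import *
o=manip.get_obs(); Rm=R.from_quat(o['ee_rot']).as_matrix(); yv=np.array([-.2715,.9624,0])
Pc=np.array([.6465,-.0122,.2644]); E=Pc-.0065*yv
rows([E+[0,0,.1],E,Pc,Pc+.0045*yv],o)
```

```text
[0.91, 0.1, 3.02] -> [ 0.6483 -0.0185  0.3644]
[4.0, -0.0, 0.01] -> [ 0.6483 -0.0185  0.2644]
[0.0, 0.26, -0.0] -> [ 0.6465 -0.0122  0.2644]
[0.0, 0.18, -0.0] -> [ 0.6453 -0.0079  0.2644]
```

Request:
arm_command:
  moves:
    - [[1, 0, 0.1, 1, 0], [1, 0, 0, 1, 0], [1, 0, 0, 1, 0], [1, 1, 0, 0.02, 0], [1, 1, 0, 0, 0], [1, 1, 0, 0, 0], [1, 1, 0, 0, 0], [1, 0.9, 0, 0, 0], [1, 0, 0, 0, 0], [1, 0, 0, 0, 0]]

```text
clock: 8.83
position: [0.6476, -0.0186, 0.2648]
ee_rot: [-0.096, 0.702, 0.097, 0.699]
ft_force: [0.1, 0.2, 1.0]
grip_width: -0.001
```

Run:
```python
from plan import *
o=manip.get_obs(); print(o['clock'],o['position'],o['ft_force']); yv=np.array([-.2715,.9624,0])
Pc=np.array([.6465,-.0122,.2644])
rows([Pc-.0065*yv,Pc,Pc+.0045*yv],o)
```

```text
8.8333 [ 0.64758979 -0.01858506  0.26482904] [0.06086685 0.16264171 1.01862508]
[0.02, -0.0, 0.03] -> [ 0.6483 -0.0185  0.2644]
[0.0, 0.26, -0.0] -> [ 0.6465 -0.0122  0.2644]
[0.0, 0.18, -0.0] -> [ 0.6453 -0.0079  0.2644]
```

Reached the pre-contact place without force; now the small final push.

Request:
arm_command:
  moves:
    - [[1, 0, 0.15, 0, 0], [1, 0, 0.11, 0, 0], [1, 0, 0.06, 0, 0], [1, 0, 0.06, 0, 0], [1, 0, 0.06, 0, 0], [1, 0, 0, 0, 0]]

```text
clock: 9.33
position: [0.6451, -0.008, 0.267]
ee_rot: [-0.097, 0.7, 0.096, 0.701]
ft_force: [0.9, -1.6, 1.4]
grip_width: 0.0
```

Run:
```python
from plan import *
o=manip.get_obs(); print(o['clock'],o['position'],o['ft_force'])
overlay("wrist",hub,.279,0,"w10")
```

```text
9.3333 [ 0.64512725 -0.00800174  0.26695206] [ 0.8578897  -1.58546075  1.40494245]
```

View pics/w10.png

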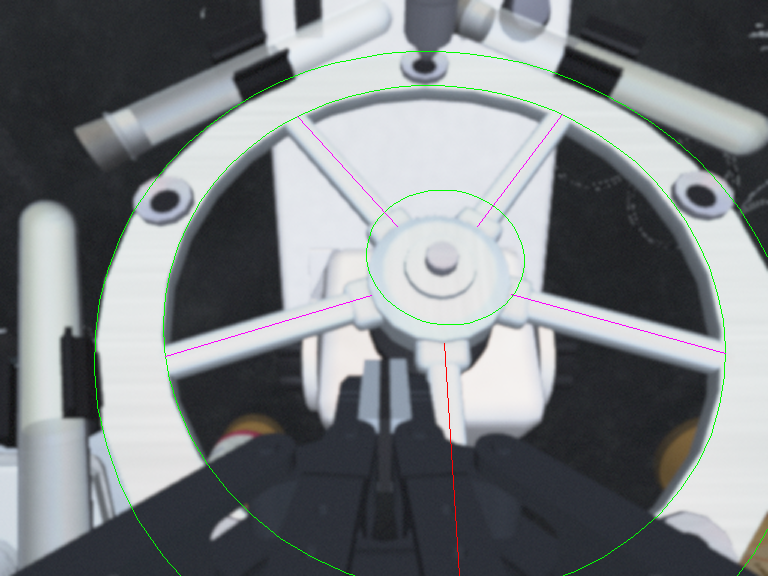

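Request:
arm_command:
  moves:
    - [[1, 0, -0.4, 0, 0], [1, -0.5, 0, 0, 0], [1, -1, 0, 0, 0], [1, -1, 0, -0.5, 0], [1, -1, 0, -1, 0], [1, -1, 0, -1, 0], [1, -0.5, 0, -0.8, 0], [1, 0, 0.5, 0, 0], [1, 0, 0.5, 0, 0], [1, 0, 0, 0, 0], [1, 0, 0, 0, 0]]

```text
clock: 10.3
position: [0.5616, -0.0146, 0.3906]
ee_rot: [-0.097, 0.701, 0.098, 0.7]
ft_force: [-0.0, -0.4, 0.5]
grip_width: -0.0
```

Run:
```python
from jf import *
o=manip.get_obs(); print(o['clock'],o['position'],o['ft_force'],np.abs(o['joint_velocities']).max())
img,i=overlay("wrist",hub,yaw,np.radians(-5),"w11",full=False)
np.save("w11.npy",img); json.dump({k:np.array(v).tolist() for k,v in i.items()},open("w11.json","w"))
im=img[:,:,::-1][40:250,140:400]
cv2.imwrite('pics/w11z.png',cv2.resize(im,None,fx=2.8,fy=2.8,interpolation=cv2.INTER_CUBIC))
for q in ["plunger_head"]:
  print(q,[(np.round(d['pixel'],1).tolist(),round(d['confidence'],2)) for d in manip.pinpoint(q,"wrist")][:3])
```

```text
10.3 [ 0.56155721 -0.01464424  0.39055409] [-0.01683536 -0.41261866  0.50316812] 0.023279335589962112
plunger_head [([97.7, 258.8], 0.91)]
```

View pics/w11.png

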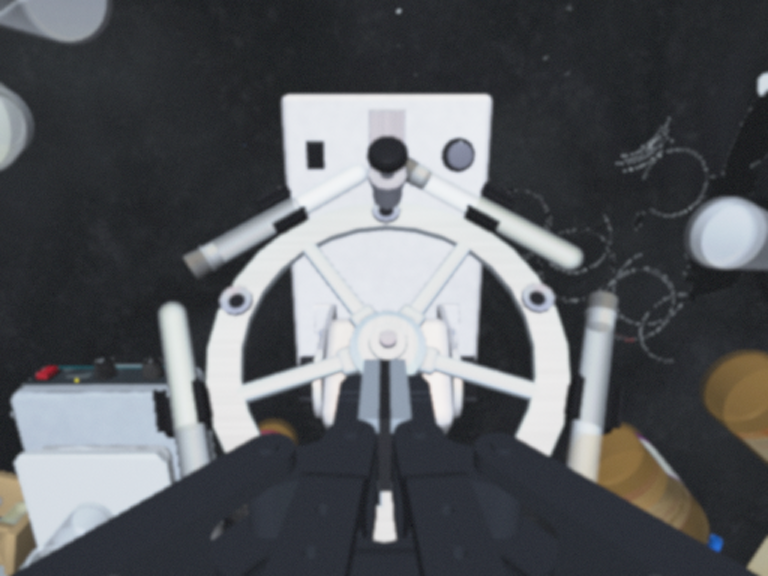

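View pics/w11z.png

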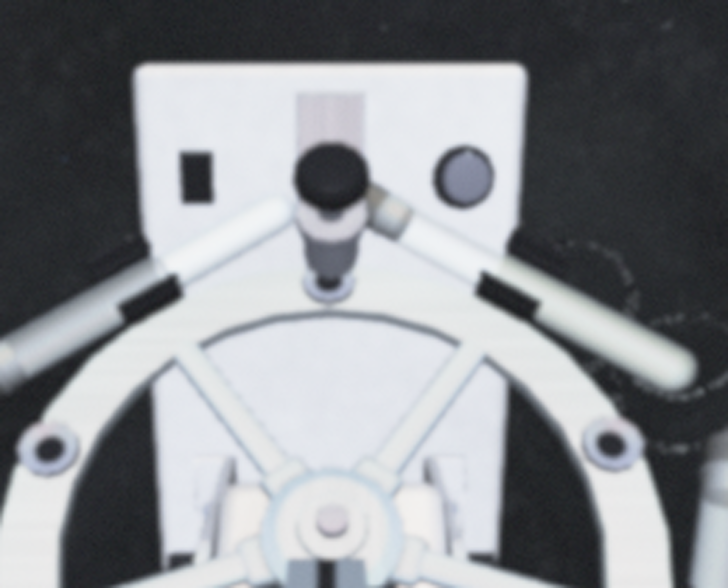

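Run:
```python
from jf import *
i=json.load(open("w11.json")); i['pose']=np.array(i['pose'])
b=[[386,211],[237,300],[538,297]];c=[[282,95],[492,95]]
for kw in [{},dict(shaft=[388,339])]:
    x,r=jfit(i,b,c,th0=0,**kw); print(x.round(4),np.degrees(x[3]).round(2),r)
h=np.array([x[0],x[1],.172])
for y in (.27,.28):
  F=frame(y)
  for z in (.060,.065,.071): print(y,z,(proj(i,h+F@np.array([-.106,0,z]))*1.5).round(1))
o=manip.get_obs(); F=frame(.278); H=h+F@np.array([-.106,0,.071]); Rm=R.from_quat(o['ee_rot']).as_matrix()
print(H, Rm.round(3))
off=Rm@np.array([.073,0,.011])
rows([H+F[:,2]*.015-off,H-off,H-F[:,2]*.014-off],o)
```

```text
[0.6116 0.0038 0.2774 0.0104 0.019 ] 0.59 [ 0.1 -0.2  0.3  0.8 -0.4  0.7 -1.1 -1.1  1.1 -1.2]
[0.6117 0.0037 0.2776 0.0092 0.0155] 0.52 [ 0.1 -0.2  0.2  0.7 -0.5  0.8 -1.2 -1.1  1.  -1.2  0.3  0. ]
0.27 0.06 [[389.4 158. ]]
0.27 0.065 [[389.5 152.4]]
0.27 0.071 [[389.7 145.6]]
0.28 0.06 [[387.6 158. ]]
0.28 0.065 [[387.6 152.4]]
0.28 0.071 [[387.7 145.6]]
[ 0.49132876 -0.03065581  0.14725126] [[-0.002 -0.271  0.963]
 [ 0.     0.963  0.271]
 [-1.     0.001 -0.002]]
[6.38, 0.19, -3.72] -> [ 0.4707 -0.0366  0.2309]
[0.42, 0.0, 0.42] -> [ 0.4809 -0.0336  0.2203]
[0.4, 0.0, 0.4] -> [ 0.4904 -0.0309  0.2104]
```

Request:
arm_command:
  moves:
    - [[1, 0, 0.19, -0.93, 0], [1, 0, 0, -0.93, 0], [1, 0, 0, -0.93, 0], [1, 0, 0, -0.93, 0], [1, 0.95, 0, 0, 0], [1, 0.95, 0, 0, 0], [1, 0.95, 0, 0, 0], [1, 0.95, 0, 0, 0], [1, 0.9, 0, 0, 0], [1, 0.8, 0, 0, 0], [1, 0.6, 0, 0, 0], [1, 0, 0, 0, 0]]

```text
clock: 11.4
position: [0.4694, -0.037, 0.2352]
ee_rot: [-0.096, 0.703, 0.097, 0.698]
ft_force: [-0.7, -0.2, 0.2]
grip_width: 0.001
```

Run:
```python
from jf import *
o=manip.get_obs(); print(o['clock'],o['position'],o['ft_force'],np.abs(o['joint_velocities']).max())
hub=np.array([.6117,.0037,.172])
img,i=overlay("wrist",hub,.278,0.01,"w12")
for c,(a,b,e,f) in {"scene":(190,250,230,300),"side":(140,240,190,300)}.items():
    im=manip.camera(c)[a:b,e:f,::-1]; cv2.imwrite(f"pics/{c}12.png",cv2.resize(im,None,fx=6,fy=6,interpolation=cv2.INTER_CUBIC))
F=frame(.278);H=hub+F@np.array([-.106,0,.071]); Rm=R.from_quat(o['ee_rot']).as_matrix()
off=Rm@np.array([.073,0,.011]); print("gap to model in F:",(F.T@(o['position']+off-H)).round(4))
rows([H-off],o)
```

```text
11.4 [ 0.4693539  -0.03697174  0.23518362] [-0.70225044 -0.24273853  0.20632362] 0.06166223033169755
gap to model in F: [0.0018 0.0001 0.0192]
[0.59, -0.0, 0.49] -> [ 0.4812 -0.0337  0.2203]
```

View pics/w12.png

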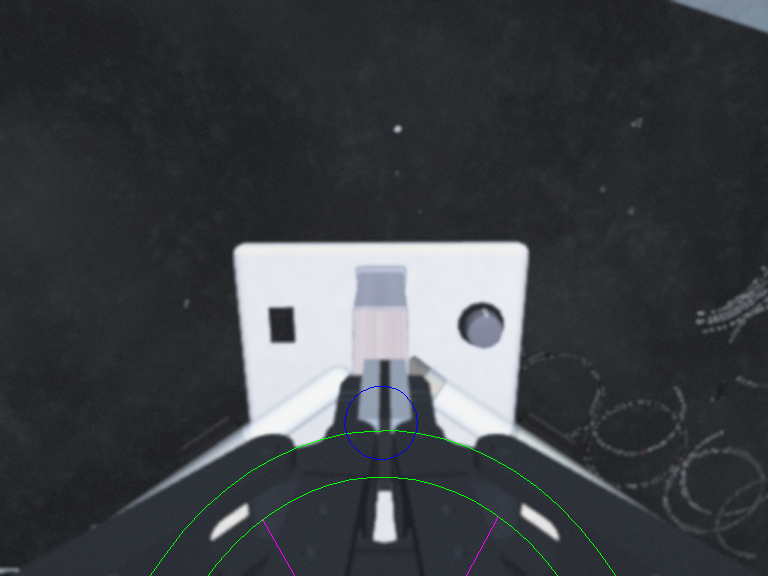

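View pics/side12.png

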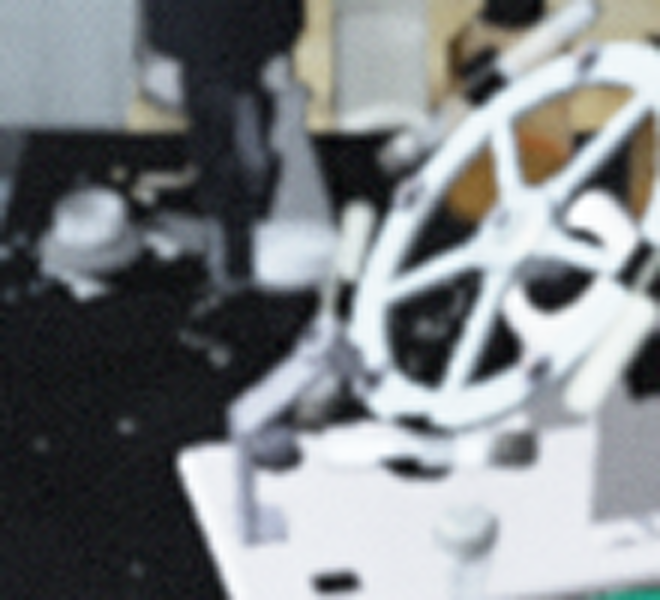

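Request:
arm_command:
  moves:
    - [[1, 0.25, 0, 0.2, 0], [1, 0.22, 0, 0.17, 0], [1, 0, 0, 0, 0], [1, 0, 0, 0, 0]]

```text
clock: 11.88
position: [0.4798, -0.0339, 0.2267]
ee_rot: [-0.097, 0.701, 0.097, 0.7]
ft_force: [0.1, -0.6, -0.3]
grip_width: 0.004
```

Request:
arm_command:
  moves:
    - [[1, 0.08, 0, 0.08, 0], [1, 0.08, 0, 0.08, 0], [1, 0.06, 0, 0.06, 0], [1, 0, 0, 0, 0]]

```text
clock: 12.22
position: [0.485, -0.0325, 0.2211]
ee_rot: [-0.097, 0.701, 0.097, 0.7]
ft_force: [0.1, -0.6, -0.6]
grip_width: 0.001
```

```bash
cat > st.py <<'E'
from jf import *
o=manip.get_obs()
hub=np.array([.6117,.0037,.172]);F=frame(.278);H=hub+F@np.array([-.106,0,.071]); Rm=R.from_quat(o['ee_rot']).as_matrix()
off=Rm@np.array([.073,0,.011]); print(o['clock'],"tip in F rel head-out:",(F.T@(o['position']+off-H)*1000).round(1),"force in F",(F.T@o['ft_force']).round(1))
E
python3 st.py
```

```text
12.2167 tip in F rel head-out: [ 3.7 -0.1 -2.5] force in F [-0.5 -0.6 -0.4]
```

Request:
arm_command:
  moves:
    - [[1, 0.12, 0, -0.05, 0], [1, 0.07, 0, 0, 0], [1, 0.06, 0, 0.06, 0], [1, 0, 0, 0, 0]]

```text
clock: 12.55
position: [0.4851, -0.0326, 0.2149]
ee_rot: [-0.097, 0.701, 0.097, 0.7]
ft_force: [-0.8, -0.0, 0.2]
grip_width: 0.003
```

```bash
python3 st.py
```

```text
12.55 tip in F rel head-out: [-0.7 -0.2 -6.9] force in F [-0.4  0.2  0.7]
```

Request:
arm_command:
  moves:
    - [[1, 0.06, 0, 0.06, 0], [1, 0.06, 0, 0.06, 0], [1, 0, 0, 0, 0]]

```text
clock: 12.8
position: [0.4881, -0.0317, 0.2118]
ee_rot: [-0.097, 0.701, 0.097, 0.7]
ft_force: [-0.5, -0.5, -0.0]
grip_width: -0.001
```

```bash
python3 st.py
python3 - <<'E'
from look import *
overlay("wrist",None,0,0,"w13",full=False)
for c,(a,b,e,f) in {"scene":(170,250,220,320),"side":(160,220,200,270)}.items():
    im=manip.camera(c)[a:b,e:f,::-1]; im=cv2.convertScaleAbs(im,alpha=1.5,beta=20); cv2.imwrite(f"pics/{c}13.png",cv2.resize(im,None,fx=7,fy=7,interpolation=cv2.INTER_CUBIC))
E
```

```text
12.8 tip in F rel head-out: [ -0.6  -0.2 -11.3] force in F [-0.5 -0.3  0.4]
```

View pics/side13.png

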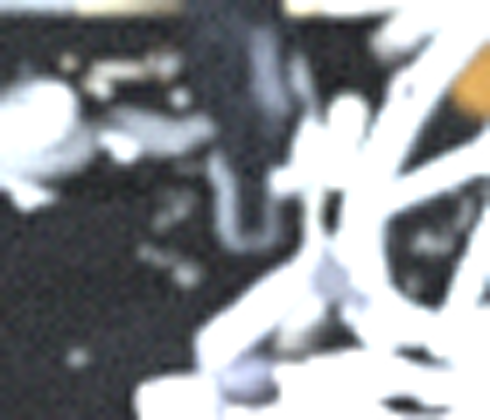

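View pics/scene13.png

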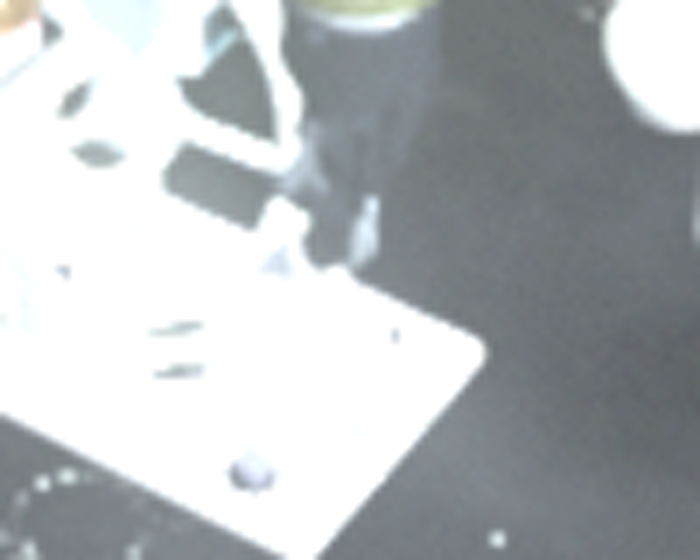

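Run:
```python
from jf import *
hub=np.array([.6117,.0037,.172]);F=frame(.278)
o=manip.get_obs(); Rm=R.from_quat(o['ee_rot']).as_matrix()
a=np.linspace(0,2*np.pi,40)
box=np.array([[73,-9,-11],[73,-9,11],[73,9,11],[73,9,-11],[73,-9,-11],[40,-9,-11],[40,-9,11],[73,-9,11]])/1e3
out=[]
for c,(r0,r1,c0,c1) in {"scene":(180,235,235,305),"side":(165,220,205,275)}.items():
    info=manip.camera_info(c); im=manip.camera(c)[:,:,::-1]
    im=(255*(im/255.)**.5).astype(np.uint8)
    s=8; im=cv2.resize(im[r0:r1,c0:c1],None,fx=s,fy=s,interpolation=cv2.INTER_CUBIC); raw=im.copy()
    def pl(P,col):
        p=((proj(info,P)-[c0,r0]+.5)*s).astype(int); cv2.polylines(im,[p.reshape(-1,1,2)],False,col,1)
    for z,col in((.071,(255,0,0)),(.057,(255,255,0))): pl(hub+np.c_[-.106+.0135*np.cos(a),.0135*np.sin(a),0*a+z]@F.T,col)
    pl(o['position']+box@Rm.T,(0,0,255))
    out.append(np.vstack([raw,im])[:, :])
cv2.imwrite("pics/c14.png",cv2.resize(np.hstack(out),None,fx=.68,fy=.68))
```

```text
(no output)
```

View pics/c14.png

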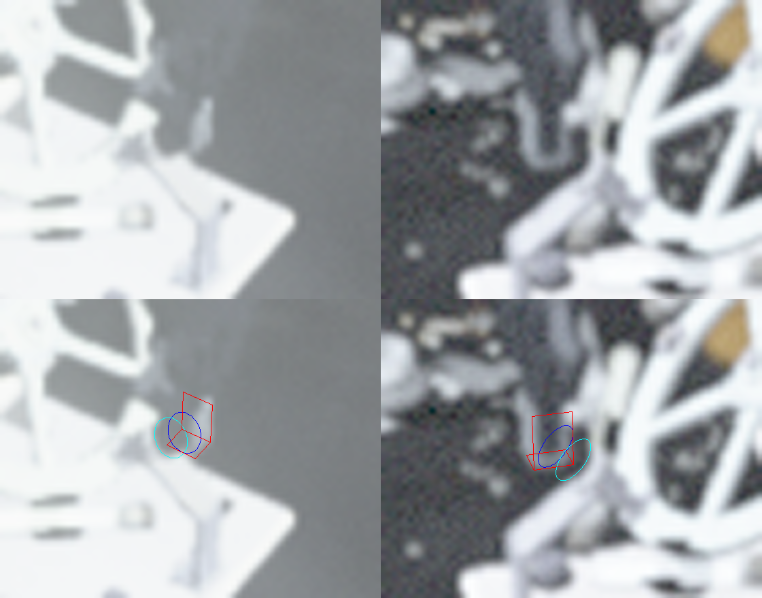

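View pics/w13.png

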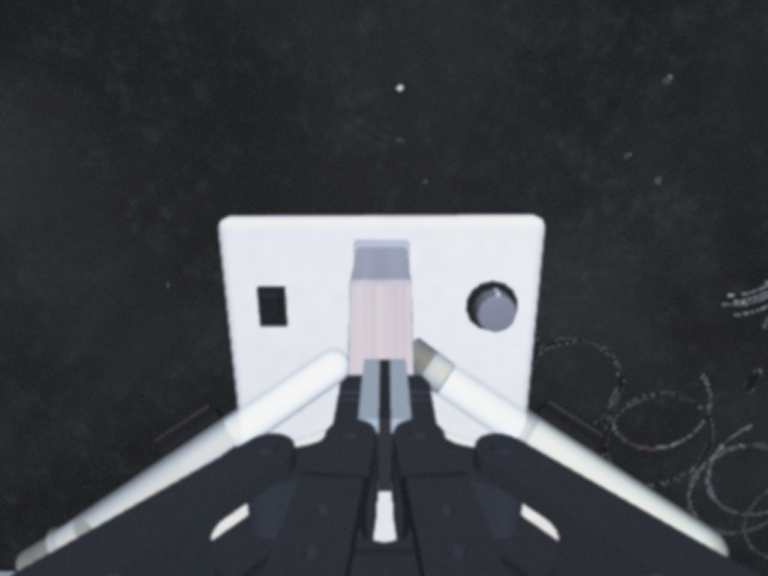

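Request:
arm_command:
  moves:
    - [[1, 0.04, 0, 0.04, 0], [1, 0.04, 0, 0.04, 0], [1, 0, 0, 0, 0]]

```text
clock: 13.3
position: [0.4901, -0.0311, 0.2101]
ee_rot: [-0.097, 0.7, 0.097, 0.701]
ft_force: [0.1, 1.0, 0.8]
grip_width: -0.002
```

```bash
python3 st.py
```

```text
13.3 tip in F rel head-out: [ -0.3  -0.2 -14. ] force in F [0.9 0.9 0.3]
```

Request:
arm_command:
  moves:
    - [[1, 0.04, 0, 0.04, 0], [1, 0.04, 0, 0.04, 0], [1, 0, 0, 0, 0]]

```text
clock: 13.55
position: [0.492, -0.0306, 0.208]
ee_rot: [-0.097, 0.7, 0.097, 0.701]
ft_force: [0.2, -0.4, 0.2]
grip_width: 0.0
```

```bash
python3 st.py
```

```text
13.55 tip in F rel head-out: [ -0.4  -0.2 -16.9] force in F [ 0.2 -0.4  0.1]
```

Request:
arm_command:
  moves:
    - [[1, -0.5, 0, -0.5, 0], [1, -0.5, 0, -0.5, 0], [1, -1, 0, -0.3, 0], [1, -1, 0, 0, 0], [1, -1, 0, 0, 0], [1, -0.5, 0, 0.6, 0], [1, 0, 0, 0.8, 0], [1, 0, 0, 0.8, 0], [1, 0, 0, 0, 0], [1, 0, 0, 0, 0]]

```text
clock: 14.38
position: [0.5138, -0.0242, 0.3202]
ee_rot: [-0.097, 0.701, 0.097, 0.7]
ft_force: [0.5, -0.2, 0.3]
grip_width: -0.0
```

```bash
python3 st.py
python3 - <<'E'
from jf import *
hub=np.array([.6117,.0037,.172])
img,i=overlay("wrist",hub,.278,.009,"w15",full=False)
np.save("w15.npy",img); json.dump({k:np.array(v).tolist() for k,v in i.items()},open("w15.json","w"))
im=cv2.resize(img[:,:,::-1][20:230,140:400],None,fx=2.8,fy=2.8,interpolation=cv2.INTER_CUBIC)
cv2.imwrite('pics/w15z.png',im)
E
```

```text
14.3833 tip in F rel head-out: [94.9  0.  46.4] force in F [ 0.5 -0.3 -0. ]
```

View pics/w15z.png

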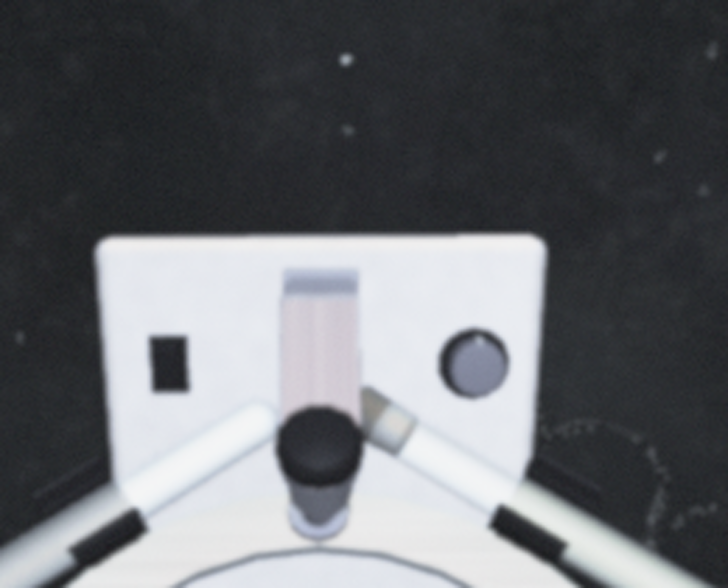

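Run:
```python
from jf import *
hub=np.array([.6117,.0037,.172]);F=frame(.278)
i=json.load(open("w15.json")); i['pose']=np.array(i['pose'])
j=json.load(open("w11.json")); j['pose']=np.array(j['pose'])
for z in (.071,.065,.06,.057,.052,.047): print(z,((proj(i,hub+F@np.array([-.106,0,z]))-[140,20])*2.8).round(),((proj(j,hub+F@np.array([-.106,0,z]))-[140,40])*2.8).round())
# corners check
Z=R.from_euler('z',.278).as_matrix()
print(((proj(i,np.array([hub[0],hub[1],0])+np.array([[-.165,-.09,.022],[-.165,.09,.022]])@Z.T)-[140,20])*2.8).round())
print(((proj(i,wp(hub,.278,.009,.106,np.radians([180]),.004))-[140,20])*2.8).round())
```

```text
0.071 [[320. 407.]] [[332. 160.]]
0.065 [[320. 418.]] [[332. 173.]]
0.06 [[321. 427.]] [[332. 183.]]
0.057 [[321. 433.]] [[332. 189.]]
0.052 [[321. 441.]] [[332. 199.]]
0.047 [[321. 450.]] [[332. 209.]]
[[ 91. 236.]
 [551. 235.]]
[[319. 512.]]
```

Request:
arm_command:
  moves:
    - [[1, 0, 0, -0.8, 0], [1, 0, 0, -0.8, 0], [1, 0.5, 0, -0.6, 0], [1, 1, 0, 0, 0], [1, 1, 0, 0, 0], [1, 1, 0, 0.3, 0], [1, 0.5, 0, 0.5, 0], [1, 0.2, 0, 0.2, 0], [1, 0, 0, 0, 0], [1, 0, 0, 0, 0]]

```text
clock: 15.27
position: [0.4845, -0.0329, 0.2163]
ee_rot: [-0.097, 0.7, 0.097, 0.701]
ft_force: [-0.1, -1.0, -0.3]
grip_width: 0.002
```

```bash
python3 st.py
```

```text
15.2667 tip in F rel head-out: [-0.1 -0.3 -5.5] force in F [-0.5 -1.   0. ]
```

Request:
arm_command:
  moves:
    - [[1, 0.12, 0, 0.12, 0], [1, 0.12, 0, 0.12, 0], [1, 0.08, 0, 0.08, 0], [1, 0.04, 0, 0.04, 0]]

```text
clock: 15.6
position: [0.4929, -0.0307, 0.2076]
ee_rot: [-0.097, 0.701, 0.096, 0.7]
ft_force: [-17.1, -3.7, 25.9]
grip_width: 0.003
```

Request:
arm_command:
  moves:
    - [[1, 0.04, 0, 0.04, 0]]

```text
clock: 15.68
position: [0.4931, -0.0308, 0.2073]
ee_rot: [-0.097, 0.702, 0.096, 0.699]
ft_force: [-25.5, -3.7, 37.6]
grip_width: -0.001
```

```bash
python3 st.py
```

```text
15.6833 tip in F rel head-out: [ -0.4  -0.8 -18. ] force in F [ 8.5  3.5 44.6]
```

Request:
arm_command:
  moves:
    - [[1, -0.3, 0, -0.3, 0], [1, -0.5, 0, -0.5, 0], [1, -0.5, 0, -0.5, 0], [1, -1, 0, -0.3, 0], [1, -1, 0, 0, 0], [1, -1, 0, 0, 0], [1, -0.5, 0, 0.6, 0], [1, 0, 0, 0.8, 0], [1, 0, 0, 0.8, 0], [1, 0, 0, 0, 0], [1, 0, 0, 0, 0]]

```text
clock: 16.6
position: [0.509, -0.0256, 0.3254]
ee_rot: [-0.097, 0.701, 0.097, 0.7]
ft_force: [-0.5, 0.5, 0.3]
grip_width: 0.0
```

```bash
python3 st.py
python3 - <<'E'
from jf import *
hub=np.array([.6117,.0037,.172]);F=frame(.278)
img,i=overlay("wrist",hub,.278,.009,"w16",full=False)
np.save("w16.npy",img); json.dump({k:np.array(v).tolist() for k,v in i.items()},open("w16.json","w"))
im=cv2.resize(img[:,:,::-1][20:250,140:400],None,fx=2.6,fy=2.6,interpolation=cv2.INTER_CUBIC)
cv2.imwrite('pics/w16z.png',im)
for z in (.071,.065,.06,.057,.052,.047): print(z,((proj(i,hub+F@np.array([-.106,0,z]))-[140,20])*2.6).round())
print(((proj(i,wp(hub,.278,0,.106,np.radians([180]),.004))-[140,20])*2.6).round())
E
```

```text
16.6 tip in F rel head-out: [95.1  0.  53.6] force in F [-0.   0.6  0.4]
0.071 [[298. 390.]]
0.065 [[298. 400.]]
0.06 [[298. 408.]]
0.057 [[298. 413.]]
0.052 [[298. 420.]]
0.047 [[298. 428.]]
[[299. 483.]]
```

View pics/w16z.png

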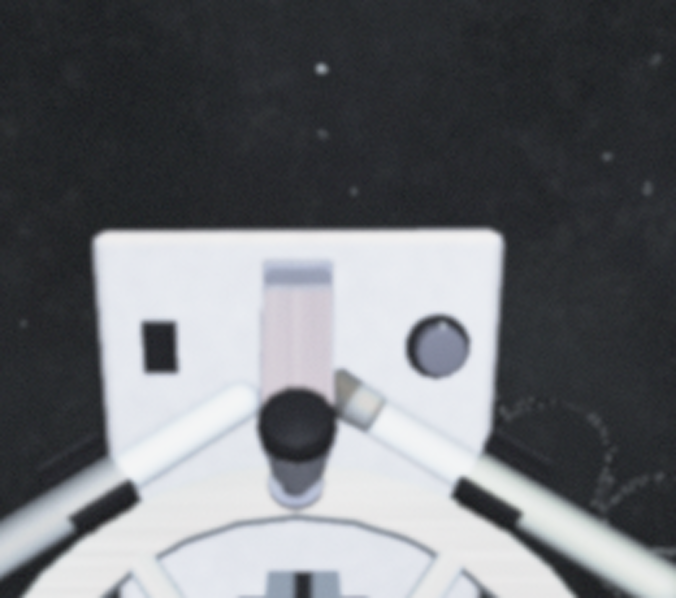

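Request:
arm_command:
  moves:
    - [[1, -0.9, 0, 0.7, 0], [1, -0.9, 0, 0.7, 0], [1, -0.8, 0, 0.7, 0], [1, 0, 0, 0.1, 0], [1, 0, 0, 0, 0], [1, 0, 0, 0, 0]]

```text
clock: 17.15
position: [0.5609, -0.0114, 0.39]
ee_rot: [-0.097, 0.701, 0.096, 0.7]
ft_force: [0.4, -0.7, -0.2]
grip_width: -0.001
```

```bash
python3 st.py
python3 - <<'E'
from jf import *
hub=np.array([.6117,.0037,.172]);F=frame(.278)
img,i=overlay("wrist",hub,.278,0,"w17",full=False)
np.save("w17.npy",img); json.dump({k:np.array(v).tolist() for k,v in i.items()},open("w17.json","w"))
im=cv2.resize(img[:,:,::-1][40:250,140:400],None,fx=2.8,fy=2.8,interpolation=cv2.INTER_CUBIC)
cv2.imwrite('pics/w17z.png',im); print(manip.get_obs()['position'])
for z in (.071,.065,.06,.057,.052,.047): print(z,((proj(i,hub+F@np.array([-.106,0,z]))-[140,40])*2.8).round())
E
```

```text
17.15 tip in F rel head-out: [178.7  -0.6  61.3] force in F [-0.1 -0.8 -0.3]
[ 0.56070094 -0.01150939  0.38977529]
0.071 [[322. 159.]]
0.065 [[322. 172.]]
0.06 [[323. 182.]]
0.057 [[323. 189.]]
0.052 [[323. 198.]]
0.047 [[323. 208.]]
```

View pics/w17z.png

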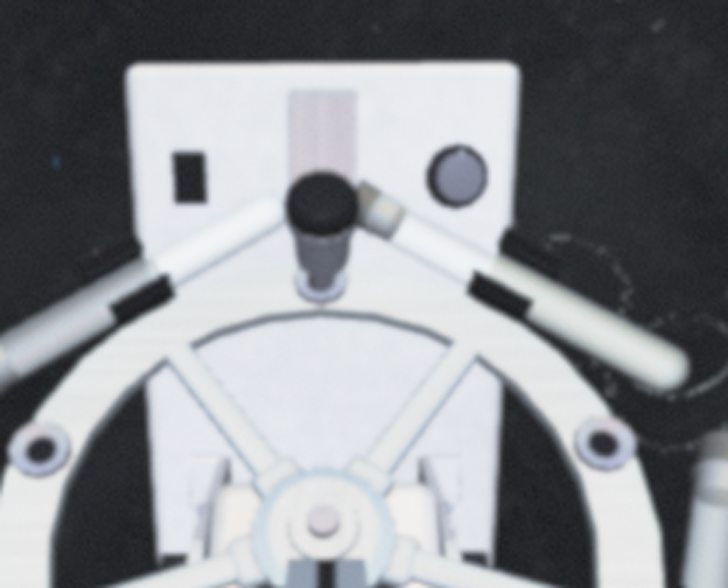

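Run:
```python
from jf import *
hub=np.array([.6117,.0037,.172]);F=frame(.278)
for n in ("w11","w15","w16","w17"):
    im=np.load(n+".npy"); i=json.load(open(n+".json")); i['pose']=np.array(i['pose'])
    g=(im.max(2)<75).astype(np.uint8)
    p0=proj(i,hub+F@np.array([-.106,0,.055]))[0]
    k,l,s,c=cv2.connectedComponentsWithStats(g)
    m=[(s[j].tolist(),c[j].round(2)) for j in range(1,k) if 150<s[j][4]<1500 and np.linalg.norm(c[j]-p0)<25]
    zs=np.linspace(.04,.075,71); P=proj(i,hub+np.c_[0*zs-.106,0*zs,zs]@F.T)
    for a in m: print(n,a[0],a[1],"z by row",zs[np.abs(P[:,1]-a[1][1]).argmin()])
i=json.load(open("w17.json")); i['pose']=np.array(i['pose'])
def bc(n,pts,o):
    im=np.load(n+".npy"); r=[]
    for x,y in pts:
        x=x/2.8+140;y=y/2.8+o; w=im[int(y)-6:int(y)+7,int(x)-7:int(x)+8].max(2).astype(float)
        m=np.clip(120-w,0,None); yy,xx=np.mgrid[int(y)-6:int(y)+7,int(x)-7:int(x)+8]; r.append([(m*xx).sum()/m.sum(),(m*yy).sum()/m.sum()])
    return np.array(r)
for n,pts in (("w11",[(50,450),(613,443)]),("w17",[(40,450),(604,443)])):
    i=json.load(open(n+".json")); i['pose']=np.array(i['pose']); b=bc(n,pts,40)
    print(n,b.round(2).tolist(),np.degrees(fit(i,b,hub[:2],.278,0,fixed=True)[0]))
```

```text
w11 [246, 92, 25, 24, 458] [258.05 103.22] z by row 0.063
w15 [240, 166, 30, 28, 669] [253.79 179.68] z by row 0.0485
w16 [240, 170, 30, 28, 640] [253.9  183.72] z by row 0.0485
w17 [243, 102, 25, 22, 436] [254.93 113.15] z by row 0.0485
w11 [[157.34, 200.17], [357.76, 198.41]] [0.63526818]
w17 [[154.2, 200.39], [355.02, 198.14]] [0.62628775]
```

Run:
```python
from jf import *
im=manip.camera("scene")[110:280,150:350,::-1]; cv2.imwrite("pics/s18.png",cv2.resize(im,None,fx=3.5,fy=3.5,interpolation=cv2.INTER_CUBIC))
```

```text
(no output)
```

View pics/s18.png

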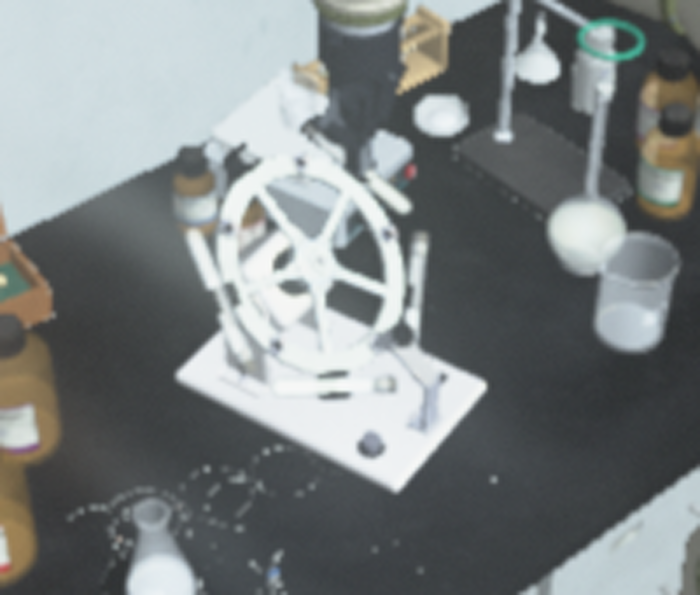

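```bash
python3 -c "
from workcell import manip
print(manip.hand_in(), manip.get_obs()['clock'])"
```

```text
the job is handed in; nothing more can be done
the job is handed in; nothing more can be done
```

The wheel is turned so the empty clip stands at the top, and the index plunger is pressed home into the rim. I handed the job in at about 17 s of the 56 s allowed, with the arm clear of everything.

- **Wheel:** I pushed the empty clip's own spoke round about 94° with the closed fingertips. The last camera fit put the wheel at about +0.6°. That reading was the same before and after the plunger went in, so I take it as measuring bias within the pin's play rather than a real error. I did not push the wheel afterwards to test the lock.
- **Plunger:** The images show about 14.5 mm of travel, give or take 1 mm, against 14 mm for fully home. My first press gave no force reading, though the picture showed the head had moved.
- **Force:** The second press ended on a hard stop with about 45 N at the fingertips, more than was needed. It is over the 40 N set for the arm and gripper body, though the contact was at the fingertips. I backed off at once.
- **Glassware:** The last scene picture shows all four tubes still in their clips, and the flask, beaker and volumetric flask standing. The glass stopper lay outside that picture, and the arm never went near it.

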